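Hold a sample plug down on the sprung contact of a test stand

TASK

Swing the clear cover of the test stand open and lay it gently back against its stop. Then take the aluminium sample plug by its black knob, put its stem into the bore and press it down against the sprung contact until its collar bears flat and firmly on the brass stop ring. Finish while still holding it pressed down there, not letting go and without ramming it, with the cover still open, and leave the bottle, the wrench and the loose steel flange alone.

Things in the scene. Friction and masses are not known exactly. Their poses are not given: they have to be found in the camera images.
- stand: Fixed test stand on the bench. Origin: underside of the base, straight below the axis of the vertical bore. Its x axis points from the bore to the cover's hinge, y to the left of that, z up. Grey base plate 200 x 150 x 12 mm (x from -85 to +115 mm), on it an aluminium nest block 80 x 80 mm, top 57 mm above the bench, with a bore 40 mm in diameter on the origin's axis (mouth chamfered 3 mm, axis vertical). Two dark front rests and two dark hinge posts carry the cover
- stop_ring: Brass ring fixed on top of the nest block around the bore: outer diameter 68, inner 44, height 4 mm. Origin: centre of its underside, 57 mm above the bench; its top face, 61 mm above the bench, is the hard stop for the plug's collar
- plunger (a joint): Travel of the sprung contact (steel pin with a red tip 14 mm in diameter) in the middle of the bore, m: 0 = fully up, tip 41 mm above the bench (20 mm below the top of the stop ring); grows as it is pushed down, to 0.014 at most. Spring: 4.5 N at 0, plus 0.6 N per mm. It reads 0.010 (10.5 N) when the plug's collar sits on the stop ring; it lifts the plug off the ring again if not held down, so some 15 to 20 N of steady push make the collar bear firmly on the ring
- cover (a joint): Hinge angle of the flat clear cover with blue edges, rad: 0 = closed and level over the nest (underside 70 mm above the bench), grows as it swings up and over away from the bore, 1.8 = on its back stop, a little past upright. Friction in the hinge (0.3 N m) keeps it where it is left. Cover: 0.2 kg, 140 mm wide, reaching 160 mm from the hinge axis, 6 mm thick
- cover_hinge (a point): Point on the cover's hinge axis, mid-width: in the stand's frame at x = 90 mm, y = 0, z = 73 mm. The hinge axis runs along the stand's y
- cover_grip (a point): Grip point of the blue fin on top of the cover near its free edge. Fin: 14 mm thick (along the stand's y), 26 mm long, standing 37 mm up from the cover's top. With the cover closed this point lies 145 mm from the hinge axis towards the free edge and 27 mm above the hinge axis (24 mm above the cover's top face, 13 mm below the fin's top); it turns with the cover
- plug: Loose aluminium sample plug, about 0.2 kg, standing upright on the bench at the start, round about its z axis. Origin: centre of the stem's underside. Stem 36 mm in diameter and 30 mm long with a chamfered foot; collar 58 mm in diameter from z = 30 to 38 mm; black knob 24 mm in diameter from z = 38 to 78 mm. Sitting on the stop ring its origin is 31 mm above the bench (stand's underside)
- plug_grip (a point): Grip point on the plug's axis in its knob, 62 mm above the plug's origin (24 mm above the collar)
- bottle: Bystander: amber bottle with white cap, 60 mm in diameter, 140 mm tall; origin at the centre of its underside
- wrench: Bystander: steel wrench 150 mm long lying flat; x axis along it
- flange: Bystander: loose steel flange ring, outer diameter 70, height 14 mm; origin at the centre of its underside
There are look-alikes about, which are no part of the job. There is more than one size of the stand; the one meant has the size given above. Of the things that look like the plug, take the one that is farthest to the robot's right at the start.

How it is judged:
By the outcome, as a careful person would: the job done as asked, in the order asked, and still so for the second after the job is handed in, while the arm keeps its last pose, push and grip.
It also fails if it takes over 64 s, if anything falls off the work surface, if the arm or the gripper's body presses on something with over 40 N, if the wrist force passes 120 N, or if a joint passes its speed limit or range.

ROBOT

A 7-joint arm with a two-finger parallel gripper is mounted at the origin on the work surface. World frame = base frame: x ahead of the robot, y to its left, z up, the work surface at z = 0. Lengths are in m, angles in rad, forces in N, time in s.
With the tool pointing down it reaches from about 0.4 to 0.85 m from the base axis. Payload 10.4 kg.
Tool frame: the origin (TCP) lies between the finger pads; the fingertips stand 17 mm ahead of it and the grasp point (between the pads) lies 2 mm behind it; z points along the fingers, y is the direction in which the jaws open and shut (so a half turn about z gives the same grasp; the last joint's range is limited). The gripper opens to 85 mm and grips with 20 to 120 N. Pads are 22 mm wide; open, the fingers measure 114 mm over their backs; the gripper's body (76 mm by 85 mm) begins 54 mm behind the grasp point. The pads swing forward as they close: fully open they stand 13 mm farther back than shut.
Start: joints at [1.164, 0.332, -0.065, 1.46, 0.022, 1.35, -0.088], TCP at [0.234, -0.58, 0.248] pointing down, gripper open.
Joint ranges: [-2.6, 2.6], [-0.5, 2.12], [-1.47, 1.34], [0.16, 2.42], [-1.27, 4.41], [0.06, 2.06], [-2.6, 2.6]. Speed limits (rad/s): [2.22, 2.22, 2.79, 2.79, 3.14, 3.14, 3.14].

INTERFACE

Orientations are given as a unit quaternion [x, y, z, w].
In Python, from workcell import manip gives the robot as it stands.
- The arm moves only by the tool jog_arm, never from a script. Its argument "steps" is one flat list of numbers, 5 for each row, row after row: the finger opening in m, from 0 to 0.0854, then the shift along the tool's x, y, z in m, then the turn about the tool's z in rad. In form: [gripper, x, y, z, twist, gripper, x, y, z, twist, ...]. A call has exactly 10 rows; each row is the pose to reach, as a shift and turn from the pose commanded when the call began, along the tool's axes at that moment; what a row does not reach only later rows make up. A row lasts 1/10 s, in which the tool goes at most 50 mm and 8.59 degrees, less where a joint would pass 70% of its speed; a pose out of reach is approached as far as the arm can. A call with a gripper value outside its range is refused whole. The fingers move at their own pace and stop on an object; "grip_force" is the grip in N (left out, the last holds). Time passes only in rows, so rows that repeat a pose let the fingers close, or fill a call up. It gives the time, the measured TCP pose, the force and the opening at its end, in the units of the state.
- manip.get_obs(): the state, without advancing time (a new reading comes with each control period).
- manip.camera(name): name is "side" or "top"; returns (picture, depth): 400x640x3 uint8, red, green, blue; 400x640 float32, m along the optical axis (not along the pixel's ray), 0 where there is no reading.
- manip.calibration(name): a dict with "mtx" (3x3 intrinsics, pixels), "k1" (the pictures are not rectified: a ray, as slopes to the right and down, at radius r is drawn at 1 + k1 r^2 times it, then the intrinsics apply), "world_to_cam" (4x4, takes a point from world to camera coordinates). Camera axes: x right, y down, z forward; pixel columns grow to the right and rows downward; lengths in m; the calibration is good to about 2 mm. A picture is of the moment at which its call begins. calibration takes no time and is no camera call.
- manip.hand_in(): hands the job in, once; it reports no verdict.
The state is a dict: "clock": time; "joint_pos": joint angles; "joint_velocities": joint speeds; "tau": joint torques, N m; "position": TCP position; "ee_rot": TCP orientation; "ft_force": force on the tool from outside, world axes, zero at the start; "torque": the same for the moment, N m; "grip_width": opening from 0.0 (shut) to 1.0 (fully open).
Only numpy, scipy, OpenCV 4.12 (cv2) and the standard library are available. Lean on these libraries where they do the work, as an engineer would, in place of code of your own. Each camera call takes 0.05 s, during which the arm holds its last target.

## Working session

There is one attempt and no reset: what is moved stays moved. The work goes in short steps, Python scripts to look and compute and a tool call to move; the robot and the scene stay as the last step left them, time stands still between calls to the robot, and variables do not carry over. Pictures are saved under pics/ and viewed, and the job is handed in when it is done.

Besides the shell and the picture viewer there is one more tool, called after "Request:" as name(argument=value, ...) on one line, values as JSON. jog_arm: Moves the arm, as the interface text tells. Its arguments: {"type":"object","properties":{"steps":{"type":"array"},"grip_force":{"type":"number"}},"required":["steps"]}

```bash
mkdir -p pics; ls; python3 - <<'E'
from workcell import manip
import cv2,numpy as np
print(manip.get_obs())
for n in("side","top"):
    c=manip.calibration(n);print(n,c)
    p,d=manip.camera(n);np.save(f"pics/{n}_d.npy",d);np.save(f"pics/{n}_p.npy",p)
    cv2.imwrite(f"pics/{n}0.png",p[:,:,::-1])
E
```

```text
pics
{'clock': 0.0, 'joint_pos': array([ 1.16441294,  0.33285029, -0.06468896,  1.46098239,  0.02159617,
        1.34988656, -0.08851548]), 'joint_velocities': array([-1.57809824e-03, -5.17106686e-04, -6.37832326e-04, -8.55089823e-04,
       -2.10691097e-06, -1.46368930e-03,  9.59143582e-04]), 'tau': array([ 4.95399781e-04, -6.25441146e+01,  4.93447250e-02, -3.91609097e+01,
        1.61624153e-02,  9.78079566e-03,  9.34498507e-05]), 'position': array([ 0.23387331, -0.57919972,  0.24750975]), 'ee_rot': array([ 9.81645432e-01,  1.90713747e-01, -1.69681136e-04, -6.95244183e-04]), 'ft_force': array([ 0.57598888,  0.96531473, -0.66499562]), 'torque': array([ 0.00999215,  0.02089815, -0.03068663]), 'grip_width': 1.0012869679508725}
side {'mtx': array([[432.74637617,   0.        , 328.64151338],
       [  0.        , 432.74637617, 204.85251822],
       [  0.        ,   0.        ,   1.        ]]), 'k1': -0.05309444028289306, 'world_to_cam': array([[-0.78610541, -0.61789742, -0.01552631,  0.47942913],
       [-0.29474604,  0.39682674, -0.86928322,  0.26774429],
       [ 0.54328912, -0.67877192, -0.49407046,  0.61039994],
       [ 0.        ,  0.        ,  0.        ,  1.        ]])}
top {'mtx': array([[441.18259853,   0.        , 322.44560122],
       [  0.        , 441.18259853, 198.97473957],
       [  0.        ,   0.        ,   1.        ]]), 'k1': -0.1256008510293558, 'world_to_cam': array([[ 0.00882889, -0.99995611,  0.00313599,  0.01766965],
       [-0.99404115, -0.00911732, -0.1086235 ,  0.63630118],
       [ 0.10864732, -0.00215828, -0.99407802,  1.08307815],
       [ 0.        ,  0.        ,  0.        ,  1.        ]])}
```

View pics/side0.png

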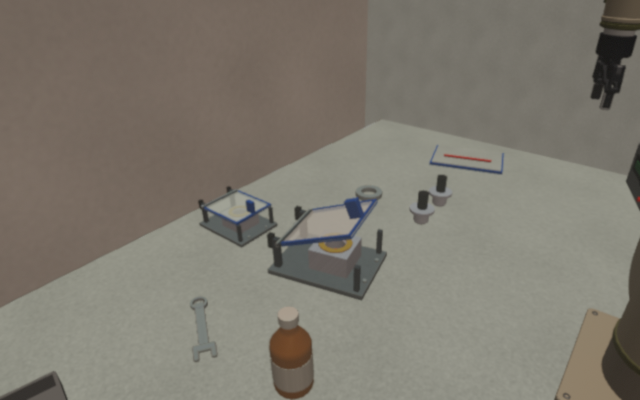

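View pics/top0.png

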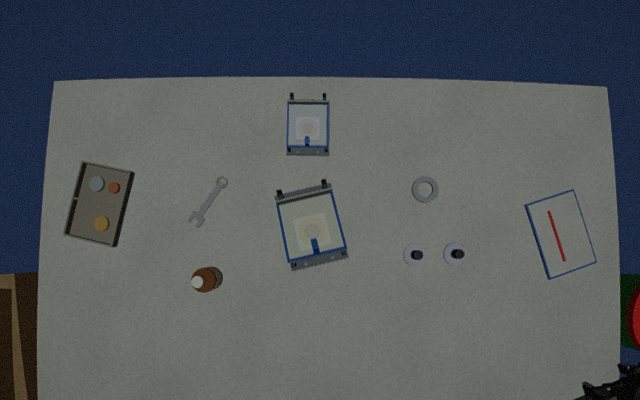

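Side: the stands are at (330,240) and, smaller, (238,215). The plug-like things are at (422,207) and (441,190). Top: the large stand is at (312,230) with its cover already partly raised, the small stand is at (308,125), and the plugs are at (415,255) and (455,254). The robot's right is −y, which is image right, so the plug meant is (455,254). I'll measure both and confirm in a crop.

```bash
cat > h.py <<'E'
import numpy as np,cv2
from workcell import manip
from scipy.spatial.transform import Rotation as R
def cal(n):
    c=manip.calibration(n);return c["mtx"],np.array([c["k1"],0,0,0,0]),c["world_to_cam"]
def pix(n,P):
    m,k,T=cal(n);P=np.atleast_2d(np.array(P,float))
    return cv2.projectPoints(P,cv2.Rodrigues(T[:3,:3])[0],T[:3,3],m,k)[0][:,0]
def ray(n,u,v):
    m,k,T=cal(n);s=cv2.undistortPoints(np.array([[[u,v]]],float),m,k)[0,0]
    d=T[:3,:3].T@np.array([s[0],s[1],1]);o=-T[:3,:3].T@T[:3,3];return o,d
def atz(n,u,v,z):
    o,d=ray(n,u,v);return o+d*(z-o[2])/d[2]
def atd(n,u,v,dep):
    o,d=ray(n,u,v);return o+d*dep
def cloud(n,d):
    m,k,T=cal(n);v,u=np.mgrid[:400,:640]
    s=cv2.undistortPoints(np.stack([u,v],-1).reshape(-1,1,2).astype(float),m,k).reshape(400,640,2)
    X=np.concatenate([s,np.ones((400,640,1))],-1)*d[...,None]
    return (X-T[:3,3])@T[:3,:3]
def crop(n,p,x0,y0,w,h,f,name):
    cv2.imwrite(f"pics/{name}.png",cv2.resize(np.ascontiguousarray(p[y0:y0+h,x0:x0+w,::-1]),None,fx=f,fy=f,interpolation=cv2.INTER_CUBIC))
E
python3 - <<'E'
from h import *
p=np.load("pics/top_p.npy");q=np.load("pics/side_p.npy")
crop("t",p,262,170,100,110,5.4,"tc_stand");crop("t",p,390,225,90,55,8,"tc_plug")
crop("t",q,260,165,140,135,4.4,"sc_stand");crop("t",q,395,165,70,65,8,"sc_plug")
for u,v in((417,255),(457,254)):print(atz("top",u,v,.078))
d=np.load("pics/top_d.npy");C=cloud("top",d);S=cloud("side",np.load("pics/side_d.npy"))
for nm,X in(("t",C),("s",S)):
  for (a,b,c,e) in((.45,.56,-.2,-.28),(.45,.56,-.29,-.38)):
    M=(X[...,0]>a)&(X[...,0]<b)&(X[...,1]<c)&(X[...,1]>e)
    Z=X[M];k=Z[(Z[:,2]>.065)];print(nm,len(k),k.mean(0) if len(k) else 0,k[:,2].max() if len(k) else 0)
E
```

```text
[ 0.49699401 -0.20669638  0.078     ]
[ 0.49944695 -0.30571724  0.078     ]
t 71 [ 0.49753986 -0.20931564  0.07774048] 0.08151125294483105
t 88 [ 0.49959483 -0.31027513  0.07697486] 0.08214240049954116
s 62 [ 0.49496232 -0.20656348  0.07557645] 0.08031467360984686
s 79 [ 0.49782741 -0.30635494  0.07457891] 0.08091300708221384
```

View pics/tc_stand.png

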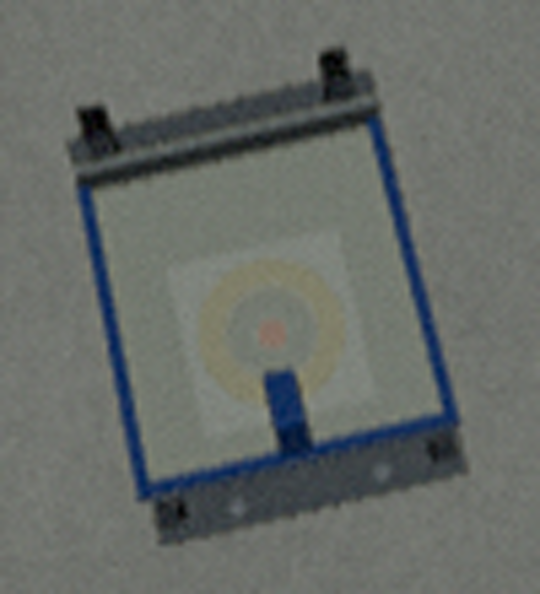

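View pics/tc_plug.png

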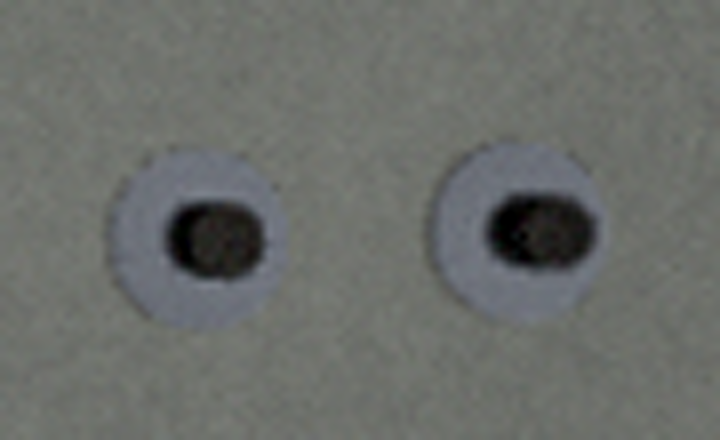

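View pics/sc_stand.png

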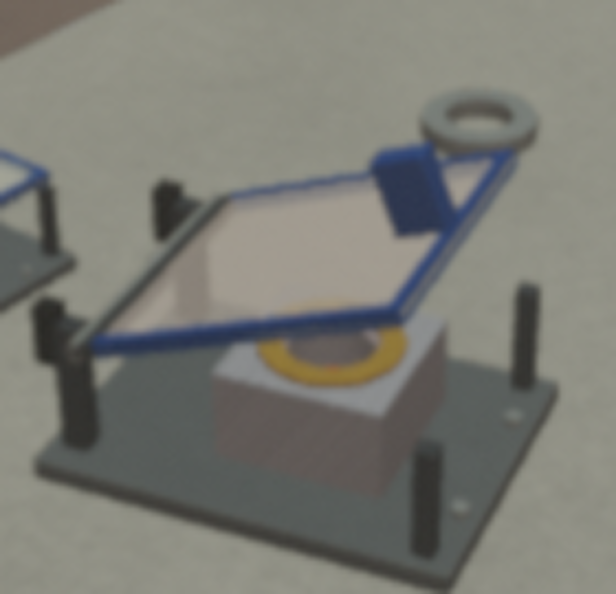

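View pics/sc_plug.png

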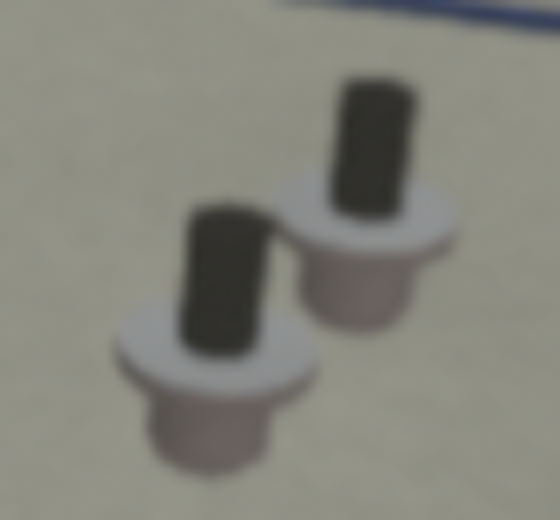

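```bash
cat > fit.py <<'E'
from h import *
from scipy.optimize import least_squares
def cv(r,y,h,th): # cover frame pt -> stand frame
    return [.09-r*np.cos(th)+h*np.sin(th), y, .073+r*np.sin(th)+h*np.cos(th)]
st=[("top",160,543,-85,75,12),("top",467,470,-85,-75,12),("top",68,143,115,75,12),("top",375,70,115,-75,12),
("top",273,333,0,0,41),("top",167,268,40,40,57),("top",338,233,40,-40,57),("top",375,402,-40,-40,57),("top",205,437,-40,40,57),
("side",215,373,40,40,57),("side",383,410,-40,40,57),("side",445,322,-40,-40,57),("side",40,465,115,75,12),("side",448,580,-85,75,6),("side",557,388,-85,-75,12)]
co=[("top",145,497,.16,.07,0),("top",455,423,.16,-.07,0),("side",400,315,.16,.07,0),("side",515,155,.16,-.07,0)]
o={"top":(262,170,5.4),"side":(260,165,4.4)}
def px(n,u,v):
    a,b,f=o[n];return np.array([(u+.5)/f-.5+a,(v+.5)/f-.5+b])
def W(p,P):
    c,s=np.cos(p[2]),np.sin(p[2]);return [p[0]+c*P[0]-s*P[1],p[1]+s*P[0]+c*P[1],P[2]]
def res(p):
    r=[pix(n,W(p,np.array([x,y,z])/1e3))[0]-px(n,u,v) for n,u,v,x,y,z in st]
    r+=[pix(n,W(p,cv(a,y,h,p[3])))[0]-px(n,u,v) for n,u,v,a,y,h in co]
    return np.ravel(r)
if __name__=="__main__":
    s=least_squares(res,[.55,.03,.2,.4],loss="soft_l1");p=s.x
    print(p);print(np.round(res(p).reshape(-1,2),1).tolist())
    np.save("stand.npy",p)
    th=p[3]
    print("grip",W(p,cv(.145,0,.027,th)),"hinge",W(p,[.09,0,.073]),"tipedge",W(p,cv(.16,0,0,th)))
    print("final grip",W(p,cv(.145,0,.027,1.8)))
    q,qs=pix("top",W(p,cv(.145,0,.040,th)))[0],pix("side",W(p,cv(.145,0,.040,th)))[0]
    print(q,(q-[262,170])*5.4,qs,(qs-[260,165])*4.4)
E
python3 fit.py
```

```text
[0.55361432 0.04887713 0.24103291 0.36983957]
[[-0.0, 0.9], [0.3, 0.8], [-0.3, -0.9], [-0.8, -0.6], [-0.2, 0.1], [-0.1, -0.1], [-0.3, -1.0], [0.4, -0.8], [0.1, 0.2], [-0.5, -0.4], [-0.2, 1.0], [0.9, -1.1], [-1.6, -2.0], [0.4, 1.5], [1.1, -2.0], [-1.2, 0.6], [1.0, 0.2], [-0.1, 0.0], [0.4, -0.3]]
grip [np.float64(0.5192024155828631), np.float64(0.04041828339369034), np.float64(0.15058695267247407)] hinge [np.float64(0.6410125920721341), np.float64(0.07036065602265686), 0.073] tipedge [np.float64(0.49614348985688134), np.float64(0.03475012851196896), np.float64(0.13083453599500194)]
final grip [np.float64(0.69853832014045), np.float64(0.08450115589891985), np.float64(0.20807344992062493)]
[314.00682214 242.94073344] [280.83683956 393.87996059] [350.37576961 198.47609814] [397.65338628 147.29483183]
```

```bash
cat > goto.py <<'E'
import sys
from h import *
def d(target,yaw=None):
    o=manip.get_obs();Rm=R.from_quat(o["ee_rot"]).as_matrix()
    dl=Rm.T@(np.array(target)-o["position"])
    a=np.arctan2(Rm[1,0],Rm[0,0]);t=0 if yaw is None else -((yaw-a+np.pi/2)%np.pi-np.pi/2)
    return dl,t
def st():
    o=manip.get_obs();Rm=R.from_quat(o["ee_rot"]).as_matrix()
    print("t",round(o["clock"],2),"pos",np.round(o["position"],4),"yaw",round(float(np.arctan2(Rm[1,0],Rm[0,0])),3),"tilt",np.round(Rm[:2,2],4),"F",np.round(o["ft_force"],1),"T",np.round(o["torque"],2),"w",round(o["grip_width"]*.0854,4),"q",np.round(o["joint_pos"],2))
E
python3 - <<'E'
from goto import *
from fit import W,cv
p=np.load("stand.npy");st()
g=W(p,cv(.145,0,.031,p[3]));print(g)
print(d([g[0],g[1],.25],p[2]))
E
```

```text
t 0.1 pos [ 0.2339 -0.5792  0.2476] yaw 0.384 tilt [-0.0006  0.0012] F [-0.1 -0.6 -0.6] T [ 0.06 -0.   -0.01] w 0.0855 q [ 1.16  0.33 -0.06  1.46  0.02  1.35 -0.09]
[np.float64(0.5206064818633521), np.float64(0.04076341938296358), np.float64(0.1543164940690672)]
(array([ 0.49800925, -0.46750535, -0.00183635]), np.float64(0.14282668583204572))
```

Request:
jog_arm(steps=[0.04,0.498,-0.4675,-0.002,0.143,0.04,0.498,-0.4675,-0.002,0.143,0.04,0.498,-0.4675,-0.002,0.143,0.04,0.498,-0.4675,-0.002,0.143,0.04,0.498,-0.4675,-0.002,0.143,0.04,0.498,-0.4675,-0.002,0.143,0.04,0.498,-0.4675,-0.002,0.143,0.04,0.498,-0.4675,-0.002,0.143,0.04,0.498,-0.4675,-0.002,0.143,0.04,0.498,-0.4675,-0.002,0.143], grip_force=20)

```text
clock: 1.1
position: [0.4442, -0.1238, 0.2498]
ee_rot: [0.993, 0.12, 0.0, 0.0]
ft_force: [1.4, -1.3, -0.8]
grip_width: 0.467
```

```bash
python3 - <<'E'
from goto import *
from fit import W,cv
p=np.load("stand.npy");st()
g=W(p,cv(.145,0,.031,p[3]))
print(d([g[0],g[1],.25],p[2]))
E
```

```text
t 1.1 pos [ 0.4442 -0.1238  0.2498] yaw 0.241 tilt [ 0.0001 -0.0004] F [ 1.4 -1.3 -0.8] T [-0.01 -0.03  0.  ] w 0.0399 q [ 0.66 -0.01 -0.48  1.85 -0.    1.3  -1.15]
(array([ 0.11342351, -0.14156773, -0.0002855 ]), np.float64(-0.0004342467297522301))
```

Request:
jog_arm(steps=[0.04,0.112,-0.14,0,0,0.04,0.112,-0.14,0,0,0.04,0.112,-0.14,0,0,0.04,0.112,-0.14,0,0,0.04,0.112,-0.14,0,0,0.04,0.112,-0.14,0,0,0.04,0.112,-0.14,0,0,0.04,0.112,-0.14,0,0,0.04,0.112,-0.14,0,0,0.04,0.112,-0.14,0,0])

```text
clock: 2.1
position: [0.5192, 0.0363, 0.2499]
ee_rot: [0.993, 0.12, 0.0, 0.0]
ft_force: [0.3, -0.3, 1.0]
grip_width: 0.472
```

```bash
python3 - <<'E'
from goto import *
from fit import W,cv
p=np.load("stand.npy");st()
g=W(p,cv(.145,0,.031,p[3]))
print(d([g[0],g[1],g[2]-.002],p[2]))
for n,b in(("top",(262,190,100,100,6)),("side",(280,130,130,120,5))):
    im,_=manip.camera(n);crop(n,im,*b,n+"1")
E
```

```text
t 2.1 pos [0.5192 0.0363 0.2499] yaw 0.24 tilt [ 0.0003 -0.0003] F [ 0.3 -0.3  1. ] T [0.01 0.03 0.05] w 0.0403 q [ 0.44  0.15 -0.65  1.7   0.1   1.32 -1.56]
(array([ 0.00235719, -0.00402488,  0.09755777]), np.float64(-0.0013135086888740322))
```

View pics/side1.png

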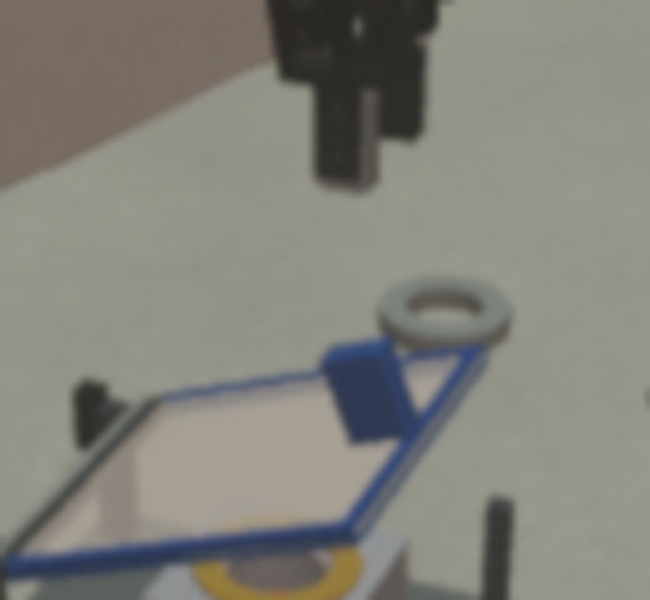

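View pics/top1.png

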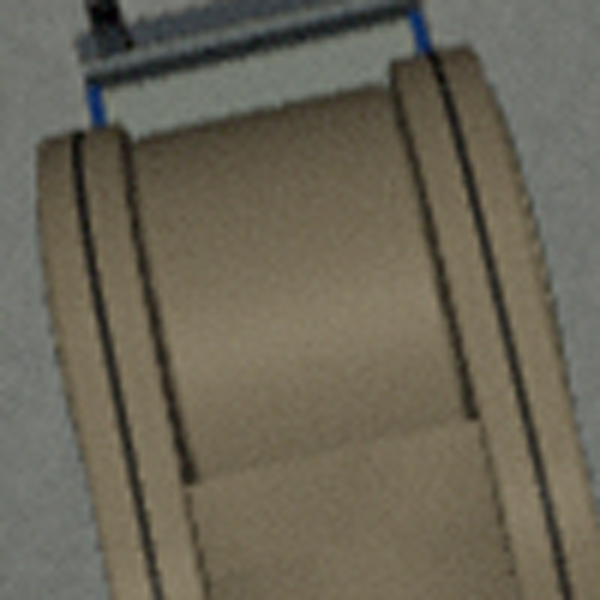

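```bash
python3 - <<'E'
from goto import *
from fit import W,cv
p=np.load("stand.npy")
im=np.load("pics/side_p.npy");b=(325,180,60,60,10)
crop("s",im,*b,"fin");c=cv2.imread("pics/fin.png")
for h,col in((.003,(0,255,0)),(.040,(0,0,255))):
  P=[W(p,cv(r,y,h,p[3])) for r,y in((.132,.007),(.158,.007),(.158,-.007),(.132,-.007))]
  q=((pix("side",P)-[325,180]+.5)*10-.5).astype(int)
  cv2.polylines(c,[q],True,col,1)
cv2.imwrite("pics/fin.png",c)
E
```

```text
(no output)
```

View pics/fin.png

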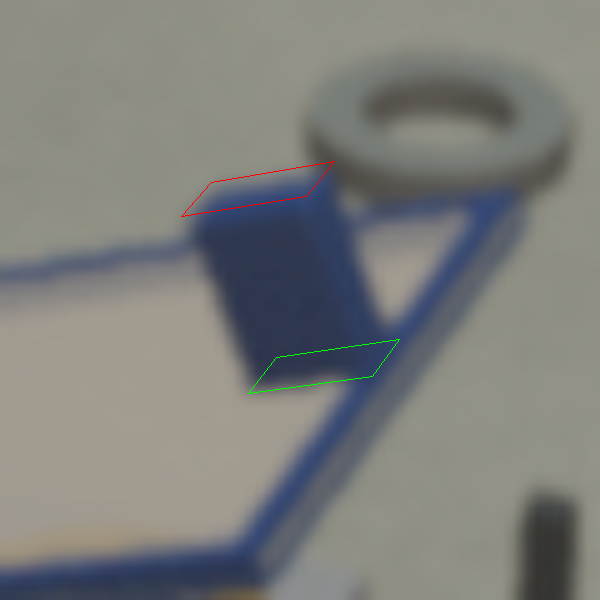

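Request:
jog_arm(steps=[0.04,0.001,-0.003,0.02,0,0.04,0.001,-0.003,0.04,0,0.04,0.001,-0.003,0.06,0,0.04,0.001,-0.003,0.07,0,0.04,0.001,-0.003,0.08,0,0.04,0.001,-0.003,0.085,0,0.04,0.001,-0.003,0.09,0,0.04,0.001,-0.003,0.095,0,0.04,0.001,-0.003,0.097,0,0.04,0.001,-0.003,0.097,0])

```text
clock: 3.2
position: [0.5195, 0.0401, 0.1527]
ee_rot: [0.993, 0.12, -0.0, 0.0]
ft_force: [-0.3, 0.0, -0.2]
grip_width: 0.466
```

```bash
python3 - <<'E'
from goto import *
st()
im,_=manip.camera("side");crop("side",im,280,130,130,120,5,"side2")
E
```

```text
t 3.2 pos [0.5195 0.0401 0.1527] yaw 0.241 tilt [-0.0001 -0.0001] F [-0.3  0.  -0.2] T [ 0.   -0.01  0.04] w 0.0398 q [ 0.41  0.24 -0.65  1.83  0.16  1.13 -1.62]
```

View pics/side2.png

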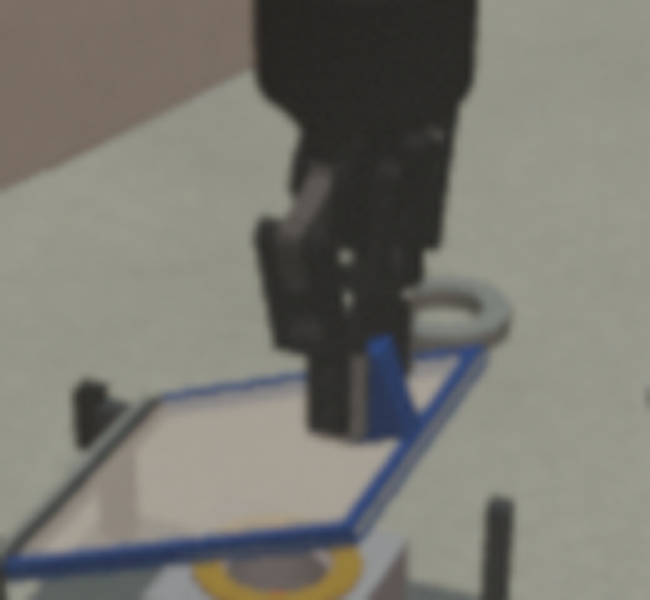

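Request:
jog_arm(steps=[0.04,-0.002,0,0,0,0.03,-0.002,0,0,0,0.02,-0.002,0,0,0,0.012,-0.002,0,0,0,0.01,-0.002,0,0,0,0.01,-0.002,0,0,0,0.01,-0.002,0,0,0,0.01,-0.002,0,0,0,0.01,-0.002,0,0,0,0.01,-0.002,0,0,0], grip_force=20)

```text
clock: 4.25
position: [0.5174, 0.0402, 0.1529]
ee_rot: [0.993, 0.12, -0.0, -0.0]
ft_force: [-3.7, 4.4, 3.0]
grip_width: 0.156
```

```bash
python3 - <<'E'
from goto import *
from fit import W,cv
st();p=np.load("stand.npy")
o=manip.get_obs();g=o["position"]+[0,0,.002]
h=np.array(W(p,[.09,0,.073]));v=g-h;c,s=np.cos(p[2]),np.sin(p[2])
r=-(v[0]*c+v[1]*s);z=v[2];rho=np.hypot(r,z);print("r,z",r,z,"rho",rho,"ang0",np.arctan2(z,r),"lat",-v[0]*s+v[1]*c)
# in tool: x+ = toward hinge, z+ = down
a0=np.arctan2(z,r)
for dth in np.arange(.1,1.5,.1):
    print(round(dth,2),np.round([r-rho*np.cos(a0+dth), -(rho*np.sin(a0+dth)-z)],4))
E
```

```text
t 4.25 pos [0.5174 0.0402 0.1529] yaw 0.241 tilt [-0.0002  0.0004] F [-3.7  4.4  3. ] T [0.62 0.62 0.09] w 0.0133 q [ 0.41  0.24 -0.65  1.83  0.16  1.12 -1.62]
r,z 0.12718871100484033 0.08189356788268258 rho 0.15127301367933518 ang0 0.5720570105430355 lat 0.0002185850989968631
0.1 [ 0.0088 -0.0123]
0.2 [ 0.0188 -0.0236]
0.3 [ 0.0299 -0.0339]
0.4 [ 0.0419 -0.0431]
0.5 [ 0.0548 -0.051 ]
0.6 [ 0.0685 -0.0575]
0.7 [ 0.0827 -0.0627]
0.8 [ 0.0973 -0.0664]
0.9 [ 0.1123 -0.0686]
1.0 [ 0.1274 -0.0694]
1.1 [ 0.1425 -0.0686]
1.2 [ 0.1574 -0.0663]
1.3 [ 0.1721 -0.0626]
1.4 [ 0.1863 -0.0574]
```

Request:
jog_arm(steps=[0.01,0.0042,0,-0.0063,0,0.01,0.0088,0,-0.0123,0,0.01,0.0136,0,-0.0181,0,0.01,0.0188,0,-0.0236,0,0.01,0.0242,0,-0.0289,0,0.01,0.0299,0,-0.0339,0,0.01,0.0358,0,-0.0386,0,0.01,0.0419,0,-0.0431,0,0.01,0.0483,0,-0.0472,0,0.01,0.0548,0,-0.051,0])

```text
clock: 5.25
position: [0.5702, 0.0533, 0.2033]
ee_rot: [0.993, 0.12, -0.001, -0.0]
ft_force: [-4.5, 4.9, -4.4]
grip_width: 0.159
```

```bash
cat > arc.py <<'E'
from goto import *
from fit import W,cv
st();p=np.load("stand.npy")
o=manip.get_obs();g=o["position"]+[0,0,.002]
h=np.array(W(p,[.09,0,.073]));v=g-h;c,s=np.cos(p[2]),np.sin(p[2])
r=-(v[0]*c+v[1]*s);z=v[2];rho=np.hypot(r,z);a0=np.arctan2(z,r);print("rho",rho,"ang",a0,"th~",a0-.202,"lat",-v[0]*s+v[1]*c)
rho=.1513
for dth in np.arange(.05,1.0,.05):
    print(round(dth,2),np.round([r-rho*np.cos(a0+dth), -(rho*np.sin(a0+dth)-z)],4))
E
python3 arc.py;python3 - <<'E'
from goto import *
im,_=manip.camera("side");crop("side",im,260,100,150,140,4,"side3")
E
```

```text
t 5.25 pos [0.5702 0.0533 0.2033] yaw 0.241 tilt [-0.0028  0.0004] F [-4.5  4.9 -4.4] T [0.8  1.02 0.1 ] w 0.0136 q [ 0.36  0.31 -0.64  1.63  0.19  1.26 -1.65]
rho 0.15101523654018745 ang 1.0672148304474913 th~ 0.8652148304474914 lat 0.0003569621223286183
0.05 [ 0.0066 -0.0037]
0.1 [ 0.0135 -0.0069]
0.15 [ 0.0205 -0.0097]
0.2 [ 0.0276 -0.0121]
0.25 [ 0.0349 -0.0142]
0.3 [ 0.0423 -0.0159]
0.35 [ 0.0497 -0.0173]
0.4 [ 0.0572 -0.0182]
0.45 [ 0.0648 -0.0188]
0.5 [ 0.0723 -0.019 ]
0.55 [ 0.0799 -0.0189]
0.6 [ 0.0874 -0.0183]
0.65 [ 0.0949 -0.0174]
0.7 [ 0.1024 -0.0161]
0.75 [ 0.1098 -0.0145]
0.8 [ 0.1171 -0.0124]
0.85 [ 0.1242 -0.01  ]
0.9 [ 0.1313 -0.0073]
0.95 [ 0.1382 -0.0042]
```

View pics/side3.png

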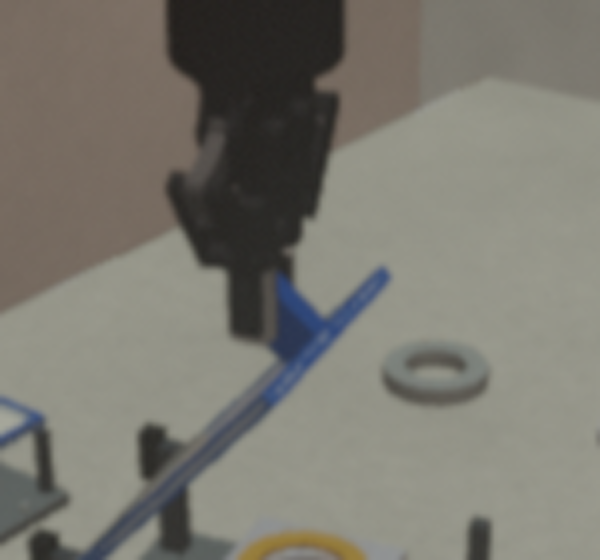

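Request:
jog_arm(steps=[0.01,0.0066,0,-0.0037,0,0.01,0.0135,0,-0.0069,0,0.01,0.0205,0,-0.0097,0,0.01,0.0276,0,-0.0121,0,0.01,0.0349,0,-0.0142,0,0.01,0.0423,0,-0.0159,0,0.01,0.0497,0,-0.0173,0,0.01,0.0572,0,-0.0182,0,0.01,0.0648,0,-0.0188,0,0.01,0.0723,0,-0.019,0])

```text
clock: 6.3
position: [0.6405, 0.0708, 0.2224]
ee_rot: [0.993, 0.12, -0.001, -0.0]
ft_force: [-5.6, 4.1, -1.8]
grip_width: 0.156
```

```bash
python3 arc.py;python3 - <<'E'
from goto import *
im,_=manip.camera("side");crop("side",im,240,80,150,150,4,"side4")
E
```

```text
t 6.3 pos [0.6405 0.0708 0.2224] yaw 0.242 tilt [-0.0025  0.0006] F [-5.6  4.1 -1.8] T [0.85 1.3  0.01] w 0.0133 q [ 0.27  0.46 -0.62  1.41  0.26  1.36 -1.68]
rho 0.1513533136819652 ang 1.5684644781590082 th~ 1.3664644781590083 lat 0.0005271945123210175
0.05 [0.0076 0.0002]
0.1 [0.0151 0.0008]
0.15 [0.0226 0.0017]
0.2 [0.0301 0.003 ]
0.25 [0.0374 0.0047]
0.3 [0.0447 0.0067]
0.35 [0.0519 0.0091]
0.4 [0.0589 0.0119]
0.45 [0.0658 0.015 ]
0.5 [0.0726 0.0184]
0.55 [0.0791 0.0222]
0.6 [0.0855 0.0263]
0.65 [0.0916 0.0307]
0.7 [0.0976 0.0354]
0.75 [0.1032 0.0404]
0.8 [0.1086 0.0457]
0.85 [0.1138 0.0512]
0.9 [0.1187 0.057 ]
0.95 [0.1232 0.0631]
```

View pics/side4.png

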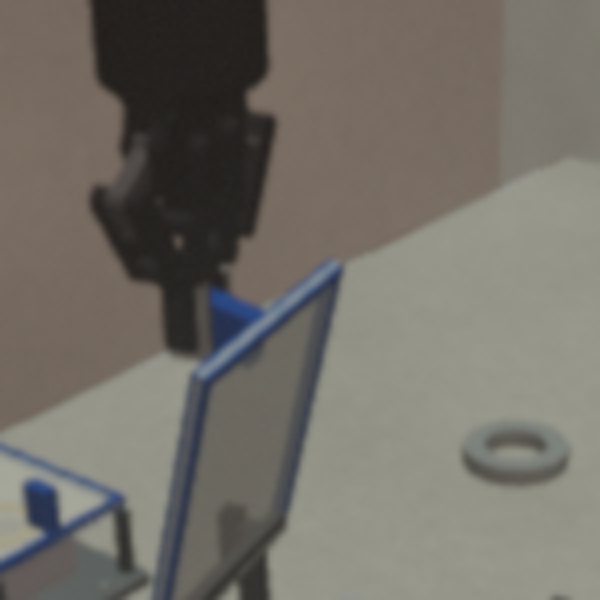

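Request:
jog_arm(steps=[0.01,0.0076,0,0.0002,0,0.01,0.0151,0,0.0008,0,0.01,0.0226,0,0.0017,0,0.01,0.0301,0,0.003,0,0.01,0.0374,0,0.0047,0,0.01,0.0433,0,0.0063,0,0.01,0.0476,0,0.0077,0,0.01,0.0505,0,0.0086,0,0.01,0.0519,0,0.0091,0,0.01,0.0533,0,0.0096,0])

```text
clock: 7.35
position: [0.6924, 0.0837, 0.2132]
ee_rot: [0.993, 0.121, -0.001, -0.001]
ft_force: [-4.9, 5.0, 1.1]
grip_width: 0.16
```

```bash
python3 arc.py|head -14
```

```text
t 7.35 pos [0.6924 0.0837 0.2132] yaw 0.242 tilt [-0.0015  0.0009] F [-4.9  5.   1.1] T [0.82 1.17 0.01] w 0.0136 q [ 0.2   0.58 -0.59  1.26  0.31  1.39 -1.7 ]
rho 0.15174926415124423 ang 1.9283821155529037 th~ 1.7263821155529038 lat 0.0006817839026620094
0.05 [0.0069 0.0032]
0.1 [0.0137 0.0064]
0.15 [0.0204 0.0099]
0.2 [0.0269 0.0138]
0.25 [0.0333 0.0179]
0.3 [0.0394 0.0224]
0.35 [0.0452 0.0272]
0.4 [0.0509 0.0322]
0.45 [0.0562 0.0376]
0.5 [0.0613 0.0432]
0.55 [0.0661 0.049 ]
0.6 [0.0706 0.0551]
```

Request:
jog_arm(steps=[0.01,0.0014,0,0.0006,0,0.01,0.0028,0,0.0012,0,0.01,0.0042,0,0.0019,0,0.01,0.0055,0,0.0025,0,0.01,0.0069,0,0.0032,0,0.01,0.0083,0,0.0038,0,0.01,0.009,0,0.0041,0,0.01,0.0097,0,0.0045,0,0.01,0.0104,0,0.0048,0,0.01,0.011,0,0.0051,0])

```text
clock: 8.35
position: [0.7033, 0.0864, 0.2085]
ee_rot: [0.993, 0.121, -0.0, -0.001]
ft_force: [-4.5, 5.0, 3.3]
grip_width: 0.16
```

```bash
python3 arc.py|head -4
```

```text
t 8.35 pos [0.7033 0.0864 0.2085] yaw 0.242 tilt [-0.0005  0.0011] F [-4.5  5.   3.3] T [ 0.85  0.98 -0.  ] w 0.0137 q [ 0.19  0.61 -0.59  1.23  0.32  1.4  -1.7 ]
rho 0.15180317104081742 ang 2.008567447564813 th~ 1.806567447564813 lat 0.0006851555776434624
0.05 [0.0066 0.0038]
0.1 [0.0131 0.0075]
```

Request:
jog_arm(steps=[0.01,0.0007,0,0.0004,0,0.01,0.0014,0,0.0008,0,0.01,0.002,0,0.0011,0,0.01,0.0026,0,0.0015,0,0.01,0.0033,0,0.0019,0,0.01,0.0033,0,0.0019,0,0.01,0.004,0,0.0023,0,0.01,0.004,0,0.0023,0,0.01,0.0046,0,0.0026,0,0.01,0.0046,0,0.0026,0])

```text
clock: 9.35
position: [0.7081, 0.0876, 0.2062]
ee_rot: [0.993, 0.121, 0.0, -0.001]
ft_force: [-2.1, 4.9, 2.3]
grip_width: 0.162
```

```bash
python3 arc.py|head -4;python3 - <<'E'
from goto import *
im,_=manip.camera("side");crop("side",im,220,80,150,170,3.5,"side5")
E
```

```text
t 9.35 pos [0.7081 0.0876 0.2062] yaw 0.242 tilt [0.0003 0.0013] F [-2.1  4.9  2.3] T [0.85 0.8  0.  ] w 0.0139 q [ 0.18  0.62 -0.58  1.22  0.33  1.4  -1.7 ]
rho 0.1518739593665159 ang 2.0440054245891686 th~ 1.8420054245891686 lat 0.0007089868114238639
0.05 [0.0064 0.0041]
0.1 [0.0128 0.0081]
```

View pics/side5.png

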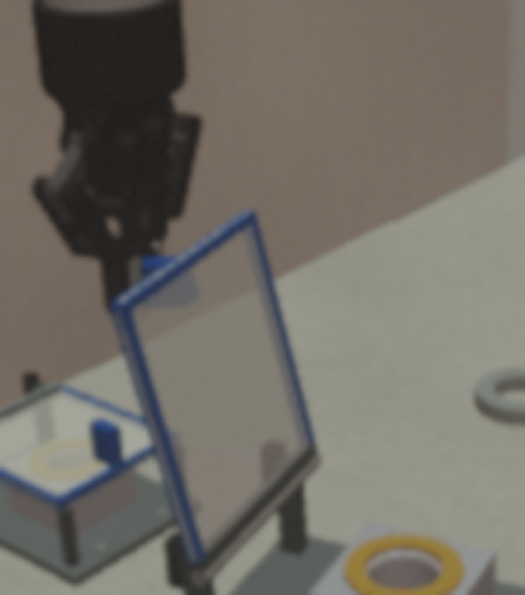

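```bash
python3 - <<'E'
from goto import *
from fit import W,cv
p=np.load("stand.npy")
for th in (1.7,1.75,1.8,1.85,1.9):
  q=pix("side",[W(p,cv(.16,y,0,th)) for y in(.07,-.07)]);print(th,np.round(((q-[220,80]+.5)*3.5-.5)).tolist())
E
```

```text
1.7 [[141.0, 304.0], [273.0, 209.0]]
1.75 [[128.0, 303.0], [261.0, 209.0]]
1.8 [[115.0, 304.0], [249.0, 210.0]]
1.85 [[102.0, 305.0], [238.0, 211.0]]
1.9 [[90.0, 307.0], [226.0, 213.0]]
```

Request:
jog_arm(steps=[0.01,0.0007,0,0.0004,0,0.01,0.0014,0,0.0008,0,0.01,0.002,0,0.0011,0,0.01,0.0026,0,0.0015,0,0.01,0.0033,0,0.0019,0,0.01,0.0039,0,0.0023,0,0.01,0.0045,0,0.0027,0,0.01,0.0052,0,0.0031,0,0.01,0.0052,0,0.0031,0,0.01,0.0052,0,0.0031,0])

```text
clock: 10.4
position: [0.7098, 0.088, 0.2051]
ee_rot: [0.993, 0.12, -0.003, 0.0]
ft_force: [-30.5, -1.4, 23.8]
grip_width: 0.166
```

```bash
python3 arc.py|head -4;python3 - <<'E'
from goto import *
im,_=manip.camera("side");crop("side",im,220,80,150,170,3.5,"side6")
E
```

```text
t 10.4 pos [0.7098 0.088  0.2051] yaw 0.242 tilt [-0.0064 -0.0014] F [-30.5  -1.4  23.8] T [-0.4   6.42 -0.03] w 0.0142 q [ 0.17  0.63 -0.58  1.21  0.33  1.41 -1.7 ]
rho 0.1517889963463248 ang 2.0579176849528427 th~ 1.8559176849528427 lat 0.000716097786247788
0.05 [0.0064 0.0041]
0.1 [0.0128 0.0082]
```

View pics/side6.png

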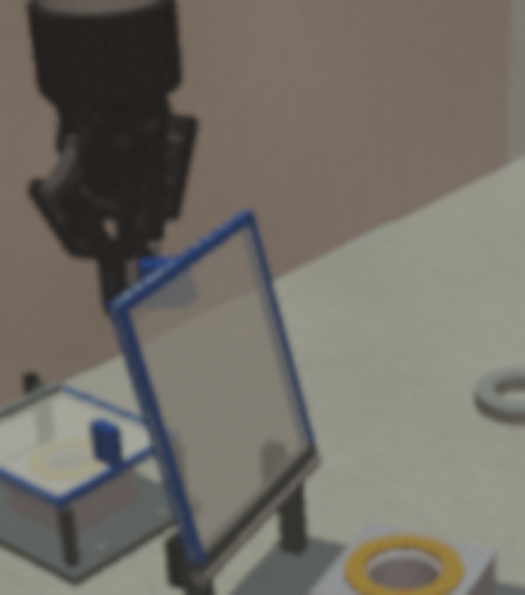

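The cover is on its stop: the force rose to about 35 N and the picture shows no further movement. I'll relax the push first, then release and lift off.

Request:
jog_arm(steps=[0.01,-0.001,0,-0.0006,0,0.01,-0.002,0,-0.0012,0,0.01,-0.0032,0,-0.002,0,0.01,-0.0032,0,-0.002,0,0.015,-0.0032,0,-0.002,0,0.02,-0.0032,0,-0.002,0,0.03,-0.0032,0,-0.002,0,0.035,-0.0032,0,-0.002,0,0.035,-0.0032,0,-0.002,0,0.035,-0.0032,0,-0.002,0])

```text
clock: 11.45
position: [0.71, 0.0866, 0.2043]
ee_rot: [0.993, 0.12, 0.0, 0.0]
ft_force: [-1.4, 0.3, -0.7]
grip_width: 0.416
```

Request:
jog_arm(steps=[0.035,0,0,-0.01,0,0.035,0,0,-0.02,0,0.035,0,0,-0.035,0,0.035,0,0,-0.05,0,0.035,0,0,-0.07,0,0.035,0,0,-0.09,0,0.035,0,0,-0.11,0,0.035,0,0,-0.12,0,0.035,0,0,-0.12,0,0.035,0,0,-0.12,0])

```text
clock: 12.45
position: [0.7098, 0.0868, 0.3239]
ee_rot: [0.993, 0.12, -0.0, 0.0]
ft_force: [1.0, -0.4, -0.3]
grip_width: 0.411
```

```bash
python3 - <<'E'
from goto import *
st()
im,_=manip.camera("side");crop("side",im,220,80,150,170,3.5,"side7")
print(d([.65,-.10,.32]),d([.498,-.307,.32]))
E
```

```text
t 12.45 pos [0.7098 0.0868 0.3239] yaw 0.241 tilt [-0.0003 -0.0002] F [ 1.  -0.4 -0.3] T [ 0.05  0.02 -0.  ] w 0.0351 q [ 0.15  0.58 -0.59  1.02  0.31  1.62 -1.68]
(array([-0.10254534,  0.1671704 ,  0.00350289]), 0) (array([-0.29955791,  0.33190952,  0.00376512]), 0)
```

View pics/side7.png

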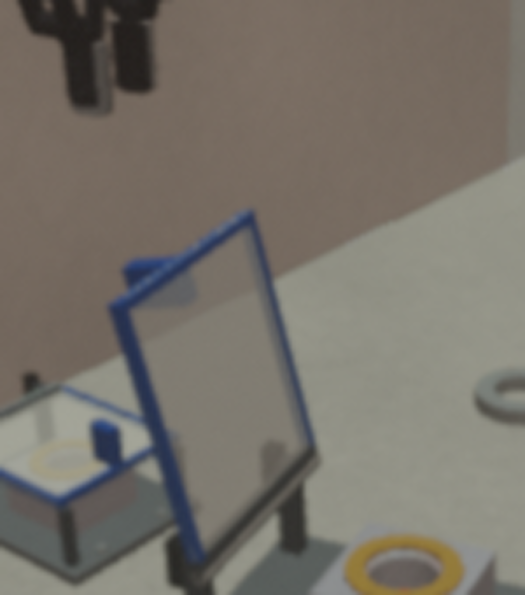

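```bash
python3 - <<'E'
from h import *
f=lambda x,y,a,b,s=8:((x+.5)/s-.5+a,(y+.5)/s-.5+b)
print(atz("top",*f(547,232,390,225),.078),atz("top",*f(517,232,390,225),.036))
print(atz("side",*f(378,88,395,165),.078),atz("side",*f(366,213,395,165),.038),atz("side",*f(358,310,395,165),.003))
for X in ([.499,-.309],[.499,-.306]):
  print(pix("top",[X+[.078],X+[.038]]),pix("side",[X+[.078],X+[.038]]))
E
```

```text
[ 0.50050734 -0.30807796  0.078     ] [ 0.49995952 -0.31146948  0.036     ]
[ 0.50117599 -0.31245594  0.078     ] [ 0.49786072 -0.30718442  0.038     ] [ 0.49710241 -0.30871116  0.003     ]
[[458.31480497 254.18229893]
 [453.47402025 253.95454707]] [[442.01766088 176.2885567 ]
 [440.2110657  190.78637234]]
[[457.1156545  254.18383153]
 [452.31501164 253.95551997]] [[441.48163971 176.7204277 ]
 [439.68080148 191.23864185]]
```

Request:
jog_arm(steps=[0.05,-0.02,0.04,0,0,0.05,-0.05,0.08,0,0,0.05,-0.09,0.12,0,0,0.05,-0.12,0.16,0,0,0.05,-0.15,0.2,0,0,0.05,-0.19,0.24,0,0,0.05,-0.24,0.28,0,0,0.05,-0.27,0.31,0,0,0.05,-0.3,0.332,0.04,0,0.05,-0.3,0.332,0.08,0])

```text
clock: 13.5
position: [0.496, -0.3117, 0.2486]
ee_rot: [0.993, 0.117, 0.001, 0.002]
ft_force: [0.8, -0.0, 0.8]
grip_width: 0.584
```

```bash
python3 - <<'E'
from goto import *
st();print(d([.4995,-.309,.16],.241))
E
```

```text
t 13.5 pos [ 0.496  -0.3117  0.2486] yaw 0.234 tilt [ 0.0027 -0.0044] F [ 0.8 -0.   0.8] T [-0.05 -0.09  0.01] w 0.0499 q [ 0.88  0.28 -0.48  1.55  0.13  1.34 -0.95]
(array([ 0.00393014, -0.00226446,  0.08862879]), np.float64(-0.007049542085267646))
```

Request:
jog_arm(steps=[0.05,0.0015,0.002,0.03,0,0.05,0.0015,0.002,0.06,0,0.05,0.0015,0.002,0.084,0,0.05,0.0015,0.002,0.084,0,0.05,0.0015,0.002,0.084,0,0.05,0.0015,0.002,0.084,0,0.05,0.0015,0.002,0.084,0,0.05,0.0015,0.002,0.084,0,0.05,0.0015,0.002,0.084,0,0.05,0.0015,0.002,0.084,0])

```text
clock: 14.5
position: [0.5004, -0.308, 0.1639]
ee_rot: [0.993, 0.12, 0.0, 0.0]
ft_force: [0.5, 0.0, 0.6]
grip_width: 0.584
```

```bash
python3 - <<'E'
from goto import *
st();print(d([.4995,-.309,.06],.241))
for n,b in(("top",(400,200,100,100,6)),("side",(395,110,80,120,5))):
    im,_=manip.camera(n);crop(n,im,*b,n+"8")
E
```

```text
t 14.5 pos [ 0.5004 -0.308   0.1639] yaw 0.241 tilt [ 0.0003 -0.0003] F [0.5 0.  0.6] T [-0.01 -0.02 -0.03] w 0.0498 q [ 0.86  0.35 -0.47  1.65  0.17  1.18 -0.98]
(array([-0.00111357,  0.00075104,  0.10393604]), np.float64(-0.00019876304963162283))
```

View pics/side8.png

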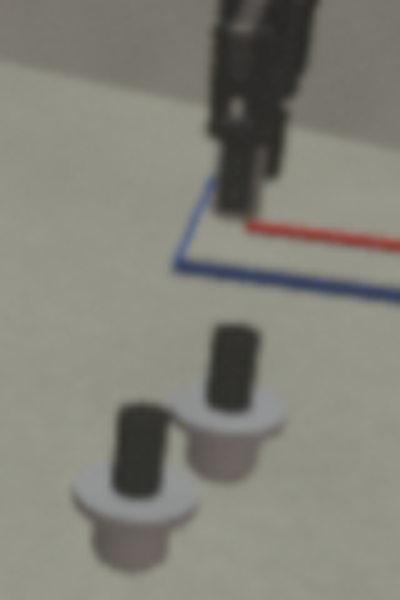

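View pics/top8.png

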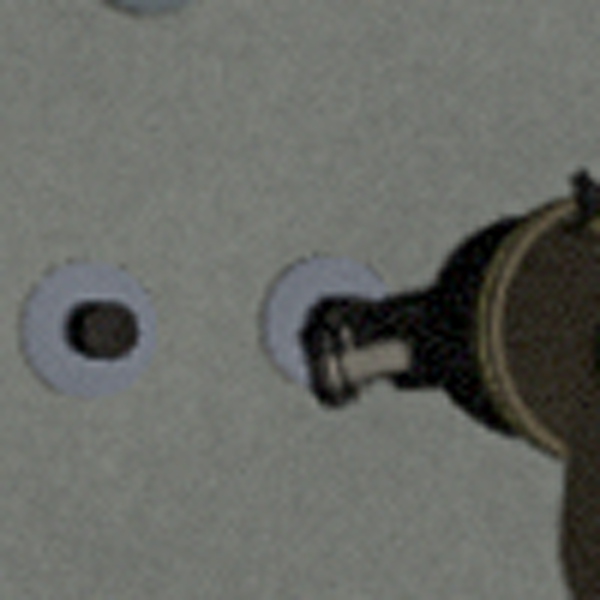

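Request:
jog_arm(steps=[0.05,-0.001,0.001,0.02,0,0.05,-0.001,0.001,0.04,0,0.05,-0.001,0.001,0.055,0,0.05,-0.001,0.001,0.07,0,0.05,-0.001,0.001,0.08,0,0.05,-0.001,0.001,0.09,0,0.05,-0.001,0.001,0.097,0,0.05,-0.001,0.001,0.102,0,0.05,-0.001,0.001,0.103,0,0.05,-0.001,0.001,0.103,0])

```text
clock: 15.6
position: [0.4997, -0.3092, 0.0609]
ee_rot: [0.993, 0.12, 0.0, 0.0]
ft_force: [-0.6, -0.1, -0.2]
grip_width: 0.587
```

```bash
python3 - <<'E'
from goto import *
st()
for n,b in(("side",(395,110,80,120,5)),):
    im,_=manip.camera(n);crop(n,im,*b,n+"9")
E
```

```text
t 15.6 pos [ 0.4997 -0.3092  0.0609] yaw 0.241 tilt [ 0.0003 -0.0002] F [-0.6 -0.1 -0.2] T [-0.02  0.01 -0.04] w 0.0501 q [ 0.84  0.47 -0.45  1.74  0.23  0.99 -1.02]
```

View pics/side9.png

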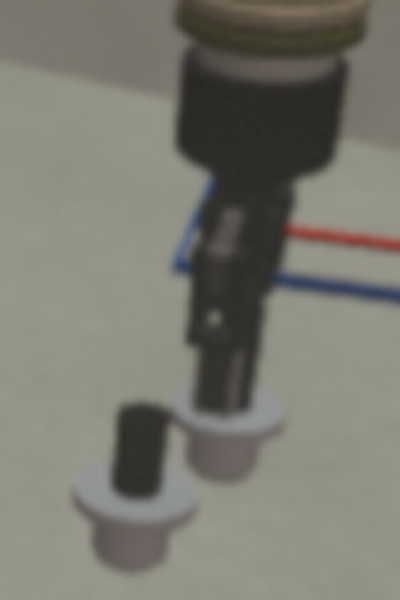

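The knob is between the fingers and nothing is touching yet, so I'm closing slowly.

Request:
jog_arm(steps=[0.04,0,0,0,0,0.032,0,0,0,0,0.028,0,0,0,0,0.024,0,0,0,0,0.02,0,0,0,0,0.015,0,0,0,0,0.015,0,0,0,0,0.015,0,0,0,0,0.015,0,0,0,0,0.015,0,0,0,0], grip_force=80)

```text
clock: 16.65
position: [0.4998, -0.3095, 0.061]
ee_rot: [0.993, 0.12, 0.0, 0.0]
ft_force: [-0.8, -2.5, 6.2]
grip_width: 0.258
```

```bash
python3 - <<'E'
from goto import *
st()
E
```

```text
t 16.65 pos [ 0.4998 -0.3095  0.061 ] yaw 0.241 tilt [ 0.0007 -0.0007] F [-0.8 -2.5  6.2] T [-0.51  0.06  0.02] w 0.0221 q [ 0.84  0.47 -0.45  1.74  0.23  0.99 -1.02]
```

Request:
jog_arm(steps=[0.015,0,0,-0.005,0,0.015,0,0,-0.015,0,0.015,0,0,-0.03,0,0.015,0,0,-0.05,0,0.015,0,0,-0.07,0,0.015,0,0,-0.09,0,0.015,0,0,-0.105,0,0.015,0,0,-0.11,0,0.015,0,0,-0.11,0,0.015,0,0,-0.11,0])

```text
clock: 17.65
position: [0.4991, -0.3089, 0.1699]
ee_rot: [0.993, 0.12, -0.0, -0.0]
ft_force: [-0.4, -0.8, -3.2]
grip_width: 0.26
```

```bash
python3 - <<'E'
from goto import *
st();p=np.load("stand.npy");print(d([p[0],p[1],.17],.241))
for n,b in(("side",(395,90,80,120,5)),):
    im,_=manip.camera(n);crop(n,im,*b,n+"10")
E
```

```text
t 17.65 pos [ 0.4991 -0.3089  0.1699] yaw 0.241 tilt [-0.001   0.0006] F [-0.4 -0.8 -3.2] T [0.03 0.03 0.02] w 0.0222 q [ 0.87  0.35 -0.48  1.64  0.17  1.19 -0.98]
(array([ 1.38244771e-01, -3.34496188e-01,  1.96491161e-07]), np.float64(-0.0001987131542322551))
```

View pics/side10.png

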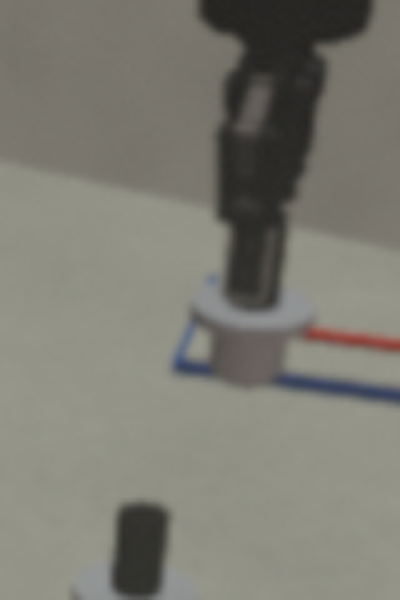

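```bash
python3 - <<'E'
from goto import *
for n,b in(("top",(280,190,70,80,8)),("side",(300,220,80,70,8))):
    im,_=manip.camera(n);crop(n,im,*b,n+"11");np.save(f"pics/{n}11.npy",im)
E
```

```text
(no output)
```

View pics/top11.png

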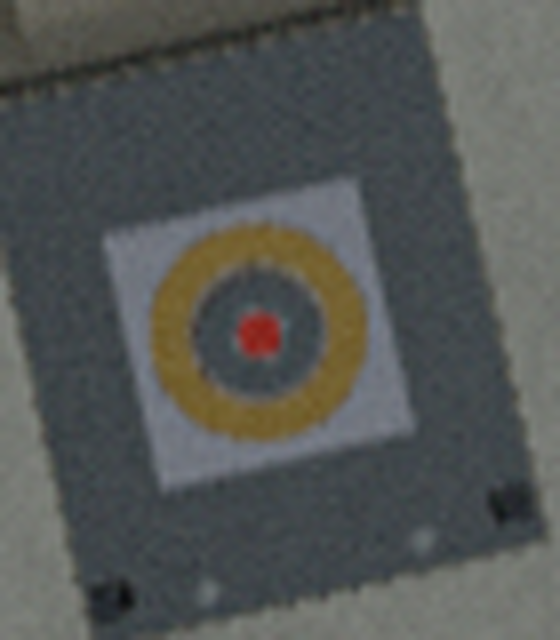

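View pics/side11.png

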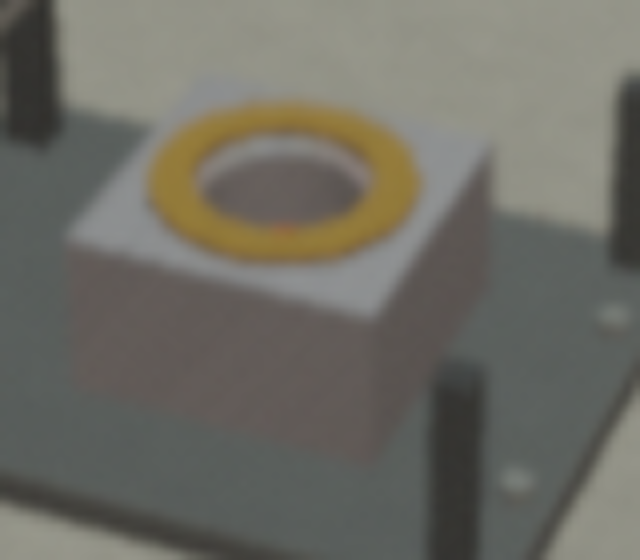

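```bash
python3 - <<'E'
from h import *
p=np.load("stand.npy");print(p)
for n in("top","side"):
    im=np.load(f"pics/{n}11.npy");x0,y0=(280,190) if n=="top" else (300,220);w,h=(70,70)
    f=8;c=cv2.resize(im[y0:y0+h,x0:x0+w],None,fx=f,fy=f,interpolation=cv2.INTER_CUBIC)
    H=cv2.cvtColor(c,cv2.COLOR_RGB2HSV);m=cv2.inRange(H,(12,110,60),(35,255,255))
    m=cv2.morphologyEx(m,cv2.MORPH_OPEN,np.ones((5,5)))
    cs,hi=cv2.findContours(m,cv2.RETR_CCOMP,cv2.CHAIN_APPROX_NONE)
    for k in cs:
        if len(k)>150:
            e=cv2.fitEllipse(k);u=(e[0][0]+.5)/f-.5+x0;v=(e[0][1]+.5)/f-.5+y0
            print(n,np.round(e[0],1),np.round(e[1],1),(round(u,2),round(v,2)),"z61:",np.round(atz(n,u,v,.061),4),"z59",np.round(atz(n,u,v,.059),4))
u,v=(259+.5)/8-.5+280,(335+.5)/8-.5+190;print("tip",atz("top",u,v,.041))
E
```

```text
[0.55361432 0.04887713 0.24103291 0.36983957]
top [257.6 332.5] [208.2 210.4] (311.76, 231.12) z61: [0.5536 0.049  0.061 ] z59 [0.5537 0.049  0.059 ]
top [257.8 331.9] [146.9 150.9] (311.79, 231.05) z61: [0.5538 0.0489 0.061 ] z59 [0.5538 0.049  0.059 ]
side [283.3 183.1] [151.3 262.4] (334.98, 242.45) z61: [0.5512 0.0531 0.061 ] z59 [0.553  0.0508 0.059 ]
side [283. 179.] [100.3 182.5] (334.93, 241.94) z61: [0.5523 0.0518 0.061 ] z59 [0.5541 0.0495 0.059 ]
tip [0.55352591 0.04896307 0.041     ]
```

Request:
jog_arm(steps=[0.015,0.014,-0.033,0,0,0.015,0.028,-0.067,0,0,0.015,0.042,-0.1,0,0,0.015,0.056,-0.134,0,0,0.015,0.07,-0.168,0,0,0.015,0.084,-0.2,0,0,0.015,0.098,-0.234,0,0,0.015,0.112,-0.268,0,0,0.015,0.126,-0.302,0,0,0.015,0.134,-0.326,0,0])

```text
clock: 18.8
position: [0.5518, 0.0424, 0.1703]
ee_rot: [0.993, 0.121, -0.0, -0.0]
ft_force: [0.1, -0.1, -2.3]
grip_width: 0.26
```

```bash
python3 - <<'E'
from goto import *
st();print(d([.5535,.0492,.15],.241))
E
```

```text
t 18.8 pos [0.5518 0.0424 0.1703] yaw 0.243 tilt [-0.0003  0.0009] F [ 0.1 -0.1 -2.3] T [-0.06 -0.03 -0.  ] w 0.0222 q [ 0.42  0.31 -0.67  1.72  0.2   1.18 -1.64]
(array([ 0.00328948, -0.00614525,  0.02031282]), np.float64(0.0020893242274475643))
```

Request:
jog_arm(steps=[0.015,0.004,-0.008,0,0,0.015,0.004,-0.0085,0.01,0,0.015,0.004,-0.0085,0.02,0,0.015,0.004,-0.0085,0.025,0,0.015,0.004,-0.0085,0.03,0,0.015,0.004,-0.0085,0.03,0,0.015,0.004,-0.0085,0.03,0,0.015,0.004,-0.0085,0.03,0,0.015,0.004,-0.0085,0.03,0,0.015,0.004,-0.0085,0.03,0])

```text
clock: 19.8
position: [0.5539, 0.0486, 0.1409]
ee_rot: [0.993, 0.12, 0.0, 0.0]
ft_force: [0.4, 1.3, -2.2]
grip_width: 0.255
```

```bash
python3 - <<'E'
from goto import *
st();print(d([.5535,.0492,.14],.241))
for n,b in(("side",(295,170,80,90,7)),("top",(262,170,100,110,5))):
    im,_=manip.camera(n);crop(n,im,*b,n+"12")
o=manip.get_obs()["position"]
# predicted collar / stem outline centres, ring
P=[[o[0],o[1],o[2]-.0609+z] for z in(0,.03,.038)]+[[.5535,.0492,.061]]
print(np.round((pix("side",P)-[295,170]+.5)*7-.5))
E
```

```text
t 19.8 pos [0.5539 0.0486 0.1409] yaw 0.241 tilt [ 0.0004 -0.0001] F [ 0.4  1.3 -2.2] T [-0.04  0.03  0.02] w 0.0218 q [ 0.4   0.34 -0.67  1.75  0.23  1.13 -1.67]
(array([-0.00026507, -0.00063807,  0.00088182]), np.float64(-0.00021504240325631585))
[[285. 443.]
 [284. 351.]
 [283. 326.]
 [285. 501.]]
```

View pics/side12.png

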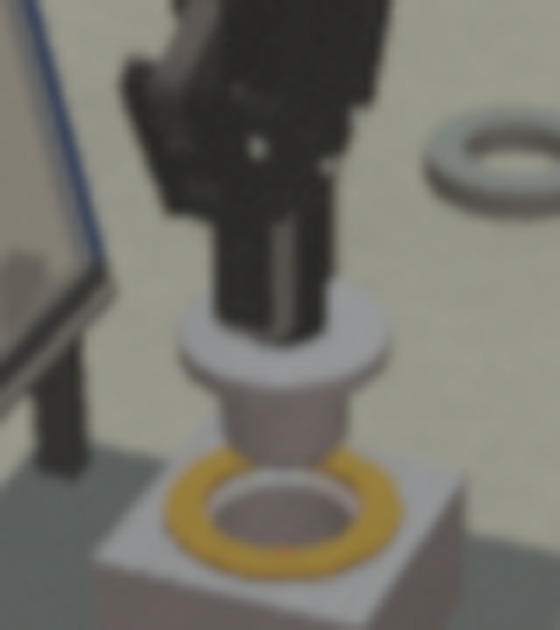

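View pics/top12.png

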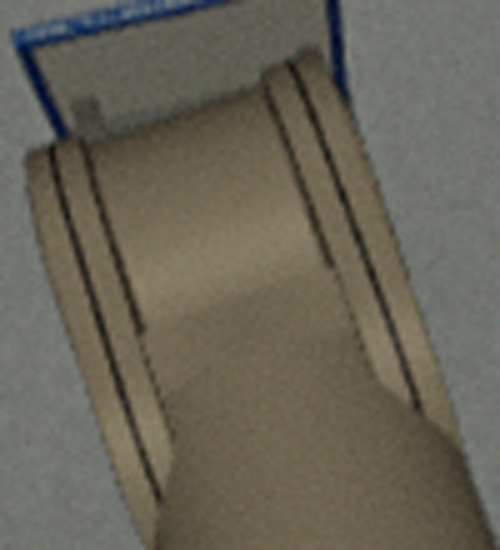

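Request:
jog_arm(steps=[0.015,0,-0.001,0.004,0,0.015,0,-0.001,0.008,0,0.015,0,-0.001,0.012,0,0.015,0,-0.001,0.016,0,0.015,0,-0.001,0.019,0,0.015,0,-0.001,0.021,0,0.015,0,-0.001,0.023,0,0.015,0,-0.001,0.025,0,0.015,0,-0.001,0.027,0,0.015,0,-0.001,0.029,0])

```text
clock: 20.9
position: [0.5536, 0.0496, 0.1116]
ee_rot: [0.993, 0.12, 0.0, 0.0]
ft_force: [0.4, -0.1, -3.1]
grip_width: 0.26
```

```bash
python3 - <<'E'
from goto import *
st()
for n,b in(("side",(295,170,80,90,7)),):
    im,_=manip.camera(n);crop(n,im,*b,n+"13")
E
```

```text
t 20.9 pos [0.5536 0.0496 0.1116] yaw 0.241 tilt [ 0.0002 -0.0001] F [ 0.4 -0.1 -3.1] T [ 0.04 -0.02 -0.02] w 0.0222 q [ 0.38  0.38 -0.66  1.78  0.26  1.08 -1.7 ]
```

View pics/side13.png

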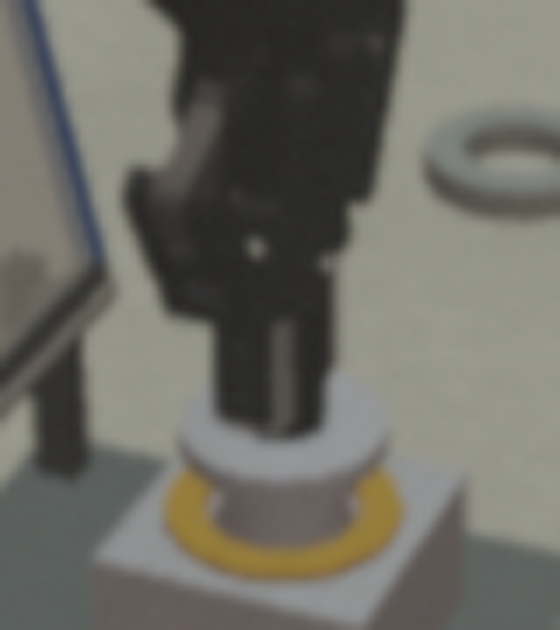

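The stem is in the bore with no side force, so I'm going on down slowly to the sprung contact.

Request:
jog_arm(steps=[0.015,0,0,0.0015,0,0.015,0,0,0.003,0,0.015,0,0,0.0045,0,0.015,0,0,0.006,0,0.015,0,0,0.0075,0,0.015,0,0,0.009,0,0.015,0,0,0.0105,0,0.015,0,0,0.012,0,0.015,0,0,0.013,0,0.015,0,0,0.0135,0], grip_force=90)

```text
clock: 21.95
position: [0.5538, 0.0496, 0.0984]
ee_rot: [0.993, 0.12, 0.0, 0.0]
ft_force: [-0.4, 0.2, 4.4]
grip_width: 0.254
```

```bash
python3 - <<'E'
from goto import *
st()
E
```

```text
t 21.95 pos [0.5538 0.0496 0.0984] yaw 0.241 tilt [ 0.0005 -0.0001] F [-0.4  0.2  4.4] T [-0.07  0.41  0.  ] w 0.0217 q [ 0.38  0.39 -0.65  1.79  0.27  1.05 -1.7 ]
```

Request:
jog_arm(steps=[0.015,0,0,0.0008,0,0.015,0,0,0.0016,0,0.015,0,0,0.0024,0,0.015,0,0,0.0032,0,0.015,0,0,0.004,0,0.015,0,0,0.0046,0,0.015,0,0,0.0052,0,0.015,0,0,0.0056,0,0.015,0,0,0.006,0,0.015,0,0,0.006,0])

```text
clock: 22.95
position: [0.5538, 0.0497, 0.0925]
ee_rot: [0.993, 0.12, 0.0, 0.0]
ft_force: [-2.4, 0.0, 7.5]
grip_width: 0.256
```

```bash
python3 - <<'E'
from goto import *
st()
E
```

```text
t 22.95 pos [0.5538 0.0497 0.0925] yaw 0.241 tilt [ 0.0006 -0.0001] F [-2.4  0.   7.5] T [-0.09  0.66 -0.07] w 0.0219 q [ 0.37  0.4  -0.65  1.79  0.28  1.04 -1.71]
```

Request:
jog_arm(steps=[0.015,0,0,0.0002,0,0.015,0,0,0.0004,0,0.015,0,0,0.0006,0,0.015,0,0,0.0008,0,0.015,0,0,0.001,0,0.015,0,0,0.001,0,0.015,0,0,0.001,0,0.015,0,0,0.001,0,0.015,0,0,0.001,0,0.015,0,0,0.001,0])

```text
clock: 23.95
position: [0.554, 0.0496, 0.0923]
ee_rot: [0.993, 0.12, 0.0, 0.0]
ft_force: [-5.1, -1.7, 16.3]
grip_width: 0.255
```

```bash
python3 - <<'E'
from goto import *
st()
E
```

```text
t 23.95 pos [0.554  0.0496 0.0923] yaw 0.241 tilt [ 0.001  -0.0005] F [-5.1 -1.7 16.3] T [-0.11  1.39  0.1 ] w 0.0218 q [ 0.37  0.4  -0.65  1.79  0.28  1.04 -1.71]
```

Request:
jog_arm(steps=[0.015,-0.0002,0,0,0,0.015,-0.0004,0,0,0,0.015,-0.0006,0,0,0,0.015,-0.0006,0,0,0,0.015,-0.0006,0,0,0,0.015,-0.0006,0,0,0,0.015,-0.0006,0,0,0,0.015,-0.0006,0,0,0,0.015,-0.0006,0,0,0,0.015,-0.0006,0,0,0])

```text
clock: 24.95
position: [0.5539, 0.0496, 0.0923]
ee_rot: [0.993, 0.12, 0.001, 0.0]
ft_force: [-2.6, -1.1, 12.4]
grip_width: 0.262
```

```bash
python3 - <<'E'
from goto import *
st()
for n,b in(("side",(225,90,170,190,3.1)),("side",(310,215,60,60,10))):
    im,_=manip.camera(n);crop(n,im,*b,n+"14"+str(b[0]))
st()
E
```

```text
t 24.95 pos [0.5539 0.0496 0.0923] yaw 0.241 tilt [ 0.0021 -0.    ] F [-2.6 -1.1 12.4] T [ 0.04  0.79 -0.05] w 0.0223 q [ 0.37  0.4  -0.65  1.79  0.28  1.04 -1.71]
t 25.05 pos [0.5539 0.0496 0.0923] yaw 0.241 tilt [ 0.002 -0.   ] F [-2.3 -1.4 12.5] T [ 0.02  0.79 -0.  ] w 0.022 q [ 0.37  0.4  -0.65  1.79  0.28  1.04 -1.71]
```

View pics/side14225.png

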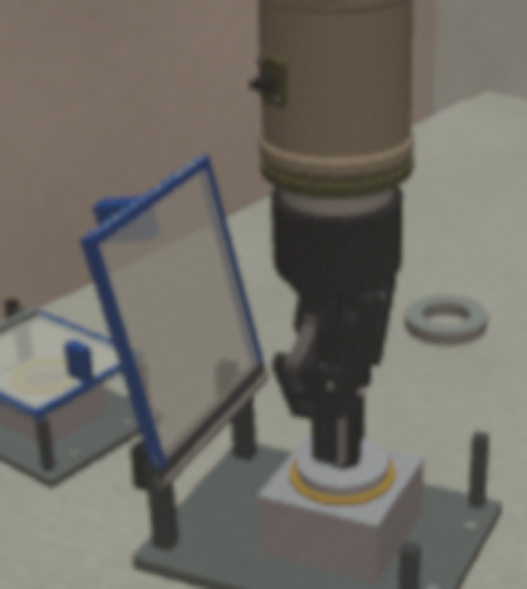

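View pics/side14310.png

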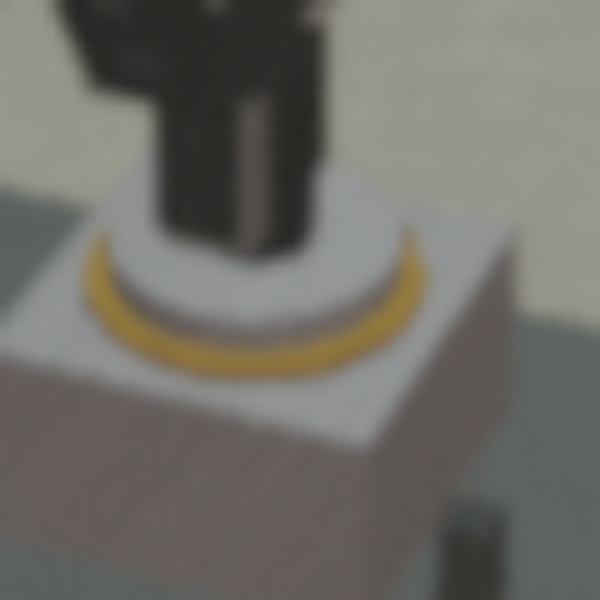

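Request:
jog_arm(steps=[0.015,0.0001,0,0.0001,0,0.015,0.0002,0,0.0002,0,0.015,0.0002,0,0.0003,0,0.015,0.0002,0,0.0004,0,0.015,0.0002,0,0.0005,0,0.015,0.0002,0,0.0005,0,0.015,0.0002,0,0.0005,0,0.015,0.0002,0,0.0005,0,0.015,0.0002,0,0.0005,0,0.015,0.0002,0,0.0005,0])

```text
clock: 26.05
position: [0.5539, 0.0496, 0.0923]
ee_rot: [0.993, 0.12, 0.001, 0.0]
ft_force: [-4.9, -1.4, 19.9]
grip_width: 0.256
```

```bash
python3 - <<'E'
from goto import *
st()
E
```

```text
t 26.05 pos [0.5539 0.0496 0.0923] yaw 0.241 tilt [ 0.0018 -0.0004] F [-4.9 -1.4 19.9] T [-0.07  1.52  0.06] w 0.0219 q [ 0.37  0.4  -0.65  1.79  0.28  1.04 -1.71]
```

Request:
jog_arm(steps=[0.015,0,0,-0.0002,0,0.015,0,0,-0.0002,0,0.015,0,0,-0.0002,0,0.015,0,0,-0.0002,0,0.015,0,0,-0.0002,0,0.015,0,0,-0.0002,0,0.015,0,0,-0.0002,0,0.015,0,0,-0.0002,0,0.015,0,0,-0.0002,0,0.015,0,0,-0.0002,0])

```text
clock: 27.05
position: [0.5539, 0.0497, 0.0923]
ee_rot: [0.993, 0.12, 0.001, 0.0]
ft_force: [-4.6, -0.7, 17.2]
grip_width: 0.258
```

```bash
python3 - <<'E'
from goto import *
st()
im,_=manip.camera("top");cv2.imwrite("pics/top15.png",im[:,:,::-1])
im,_=manip.camera("side");cv2.imwrite("pics/side15.png",im[:,:,::-1]);st()
E
```

```text
t 27.05 pos [0.5539 0.0497 0.0923] yaw 0.241 tilt [ 0.0018 -0.0003] F [-4.6 -0.7 17.2] T [-0.08  1.27  0.01] w 0.0221 q [ 0.37  0.4  -0.65  1.79  0.28  1.04 -1.71]
t 27.15 pos [0.5539 0.0497 0.0923] yaw 0.241 tilt [ 0.0018 -0.0003] F [-5.2 -1.6 15.9] T [0.   1.26 0.03] w 0.0216 q [ 0.37  0.4  -0.65  1.79  0.28  1.04 -1.71]
```

View pics/top15.png

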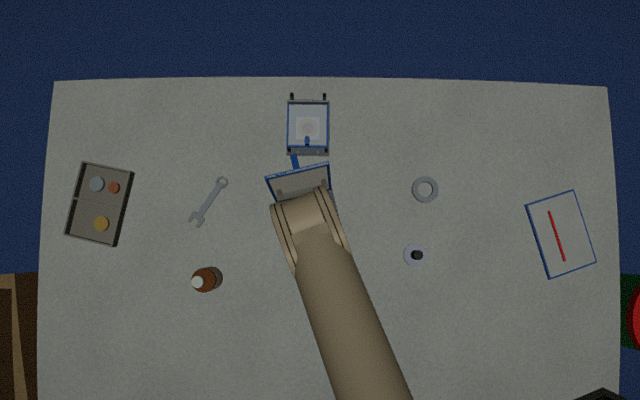

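View pics/side15.png

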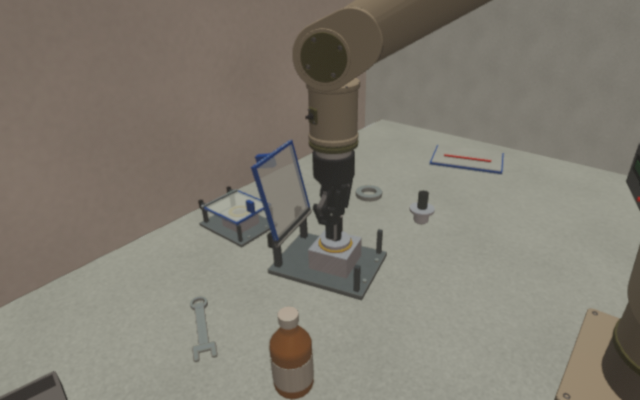

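The cover stands open at (283,190) in the side view and the plug is seated at (335,240). The bottle, wrench and flange haven't moved, and the push is steady, so I'm handing in.

```bash
python3 -c "
from workcell import manip
print(manip.hand_in())"
```

```text
the job is handed in; nothing more can be done
None
```

The job is done and handed in at about 27 s. The cover is open on its back stop, and the plug farthest to the robot's right is held pressed down on the stop ring.

- **Cover:** I swung it by its fin from about 0.37 rad, where it stood at the start. At the stop the wrist force rose to about 39 N; I relaxed the push, then let go. The last pictures show the cover standing open at about 1.8 rad.
- **Plug:** The stem went into the bore without side force. The last reading was about 16–17 N, or about 18–19 N on the contact and ring once the plug's own weight is added. The tool height stayed at 92.3 mm while the push rose by 7.5 N, so the collar is on the hard stop. It also looks flat in the enlarged view. The height I expected from the grasp was 91.9 mm, a difference of 0.4 mm.
- **Bystanders:** The bottle, the wrench, the flange and the second plug are where they were.

One check was not clean: a side force of about 5 N toward the robot remained while pressing. A 0.6 mm sideways correction reduced it, but it came back with the final push. I left it because the tool was tilted by only 0.002 rad.

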